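# Push the cover-slip box in under the spring flap of the waste bin

## Robot

A 7-joint arm with a two-finger parallel gripper is mounted at the origin on a cart in front of the work surface, level with it; the furniture and walls round the work are solid. World frame = base frame: x ahead of the robot, y to its left, z up, the work surface at z = 0. Lengths are in m, angles in degrees, forces in N, time in s.
With the tool pointing down it reaches from about 0.425 to 0.875 m from the base axis. Payload 8.4 kg.
Tool frame: the origin (TCP) lies midway between the tips of the shut fingers; the grasp point (between the pads) lies 19 mm behind it (ctrl.grip_point_offset is the distance from the TCP to the grasp point, in m); z points along the fingers, y is the line along which they close (so a half turn about z gives the same grasp; the last joint's range is limited). The gripper opens to 87 mm and grips with 3 to 60 N. Pads are 19 mm wide; open, the fingers measure 117 mm over their backs; the gripper's body (75 mm by 190 mm) begins 51 mm behind the grasp point.
Start: joints at [-76.272, 19.091, 2.286, 83.961, -0.768, 76.965, -3.352], TCP at [0.216, 0.613, 0.223] pointing down, gripper open.
Joint ranges: [-147.57, 147.57], [-21.85, 119.76], [-74.77, 79.35], [14.55, 137.4], [-85.83, 265.84], [4.83, 119.75], [-152.11, 152.11]. Speed limits (degrees/s): [127.2, 127.2, 159.86, 159.86, 180, 180, 180].

## Interface

Orientations are given as [roll, pitch, yaw] about the fixed x, y, z axes, in that order (R = Rz(yaw) Ry(pitch) Rx(roll)).
In Python, from rig import ctrl, cams gives the robot as it stands.
- The arm moves only by the tool step_arm, never from a script. Its argument "series" is a list of rows, each a list of 7 numbers: the turn, a rotation vector about the tool's x, y, z in units of 6 degrees (1.0 is 6 degrees), then the shift along the tool's x, y, z in units of 40 mm (1.0 is 40 mm), then the finger opening in mm, from 0 to 87. In form: [[rx, ry, rz, dx, dy, dz, jaw], ...]. A call has 1 to 12 rows; each row is the pose to reach, as a shift and turn from the pose commanded when the call began, along the tool's axes at that moment; what a row does not reach only later rows make up. A row lasts 1/12 s, in which the tool goes at most 41.7 mm and 7.16 degrees, less where a joint would pass 70% of its speed; a pose out of reach is approached as far as the arm can. A call with a gripper value outside its range is refused whole. The fingers move at their own pace and stop on an object; "squeeze" is the grip in N (left out, the last holds). Time passes only in rows, so rows that repeat a pose let the fingers close. It gives the time, the measured TCP pose, the force, the opening and the grip force at its end, in the units of the state.
- ctrl.get_state(): the state, without advancing time (a new reading comes with each control period).
- cams.get_image(name): name is "scene" or "side" or "wrist"; returns the picture (420x560x3 uint8, red, green, blue); there is no depth.
- cams.camera_params(name): a dict with "intrinsics" (3x3 intrinsics, pixels), "eye" and "rotation" of the camera in the world; the wrist camera has in their place "hand_eye" (4x4, takes a point from camera to tool coordinates, whose origin is the TCP and whose axes are the flange's). Camera axes: x right, y down, z forward; pixel columns grow to the right and rows downward; lengths in m; the calibration is good to about 2 mm. A picture is of the moment at which its call begins: read the wrist's pose just before it. camera_params takes no time and is no camera call.
- ctrl.sign_off(): hands the job in; it is judged then, once.
The state is a dict: "time": time; "joint_pos": joint angles; "qd": joint speeds; "effort": joint torques, N m; "tcp_pos": TCP position; "orientation": TCP orientation; "force": force on the tool from outside, world axes, zero at the start; "torque": the same for the moment, N m; "width": opening from 0.0 (shut) to 1.0 (fully open); "finger_force": force on a finger pad.
Only numpy, scipy, OpenCV 4.12 (cv2) and the standard library are available. Lean on these libraries where they do the work, as an engineer would, in place of code of your own. Each camera call takes 0.05 s, during which the arm holds its last target. There are 200 camera calls.

## Task

The used-up cover-slip box on the loading shelf of the small glass-waste bin has to go into the bin, whose flap is sprung shut. Hold the flap open by pressing down the long pedal beside the shelf with one fingertip and, while it is held, push the box along the shelf with the other fingertip, in under the flap, until it drops into the bin; then let the pedal go so that the flap shuts. Do not lift or carry the box, and leave the beaker and the dropper bottles around the bin standing where they are.

Things in the scene. Friction and masses are not known exactly. Their poses are not given: they have to be found in the camera images.
- waste_bin: Small fixed bench waste bin with a loading shelf, 225 x 110 x 80 mm in all. Origin on the table top straight below the bin's mouth, on the middle line of the shelf; x points along the shelf into the bin (away from the robot), y to the left seen that way, z up. White hopper, inside x = -6 to 64 mm, y = -25 to 25 mm, floor z = 4 mm, open on top under the flap
- mouth (a point): Middle of the bin's mouth at shelf height (62 mm over the bin's origin, axes as the bin's). The shelf is a level lane 36 mm wide that runs from 150 to 6 mm before it, a 5 mm high, 4 mm thick fence on each side. Once its centre is past the shelf's end the box tips in by itself; the front of the pushing finger need not come nearer than 8 mm to this point (the flap's lip is at x = 0 to 3 mm)
- flap (a joint): Flap and pedal, one rigid rocker; its axle runs along the bin's x axis at y = 40, z = 63 mm. 0 rad = shut (cover level, top at z = 80 mm, front lip 2 mm over shelf height blocks the lane); 0.87 = pedal fully down. From 0.5 on the box passes under it. A spring shuts it: pressing takes about 3 to 5 N. At 0.7 the cover's free (-y) edge stands about 55 mm over shelf height, at x = 0 to 67 mm
- pedal_mid (a point): Middle of the pedal's upper face: steel strip 132 mm long (bin x = -142 to -10 mm), 4 to 48 mm left of the axle. Flap shut, it slopes up to the left at 45 degrees; pressed, it is level at 0.79 rad, 3 mm above shelf height. A fingertip can press it anywhere and slide along it: at bin y = 64 mm and 6 mm above shelf height it holds the flap at about 0.6 rad. With the flap shut the point's axes are the bin's
- coverslips: The cover-slip box, a small closed box 30 x 30 x 13 mm (teal lid, white base), 20 g, flat on the loading shelf, its sides about parallel to the shelf. Origin at the centre of its underside, z up
- drop_iodine: Small brown dropper bottle with black cap, 27 mm wide, 61 mm high, on the table; bystander. Origin at the centre of its underside
- beaker_100: Small clear beaker, 59 x 53 x 67 mm, on the table; bystander. Origin at the centre of its underside
- drop_oil: Amber dropper bottle with a rubber teat, 29 mm wide, 93 mm high, on the table; bystander. Origin at the centre of its underside
There are look-alikes about, which are no part of the job. Of the things like the coverslips, leave any that is green, orange or yellow; of the rest the smaller one is meant.

How it is judged (in metres and radians):
On the way, in this order (a step that is already met when the one before it is completed fails the run):
1. a fingertip holds the flap open by the pedal while the box is still on the shelf (value of joint flap above 0.4 rad and contact force between the fingers and flap_c0 above 0.3 N and x of coverslips in the frame of waste_bin below -0.02 m and z of coverslips in the frame of waste_bin above 0.055 m), for 0.1 s.
2. the box is in the bin while the finger still holds the pedal down (value of joint flap above 0.4 rad and contact force between the fingers and flap_c0 above 0.3 N and x of coverslips in the frame of waste_bin between -0.004 and 0.064 m and y of coverslips in the frame of waste_bin between -0.026 and 0.026 m and z of coverslips in the frame of waste_bin below 0.05 m), for 0.05 s.
At the end, for the whole second after the job is handed in: the cover-slip box lies at rest inside the bin (its underside centre within the hopper and below 50 mm height) and the flap is shut (within 0.06 rad) (x of coverslips in the frame of waste_bin between -0.004 and 0.064 m and y of coverslips in the frame of waste_bin between -0.026 and 0.026 m and z of coverslips in the frame of waste_bin below 0.05 m and value of joint flap below 0.06 rad and linear speed of coverslips below 0.02 m/s); the robot touches nothing.
It fails at once if the box is lifted (more than 25 mm above where it lies on the shelf) (height (world z) of coverslips above 0.087 m).
It fails at once if the brown dropper bottle is moved by more than 30 mm or knocked over (distance of drop_iodine from where it was at the start of the episode above 0.03 m or angle between drop_iodine's own z axis and vertical above 0.5 rad).
It fails at once if the beaker is moved by more than 30 mm or knocked over (distance of beaker_100 from where it was at the start of the episode above 0.03 m or angle between beaker_100's own z axis and vertical above 0.5 rad).
It fails at once if the amber dropper bottle is moved by more than 30 mm or knocked over (distance of drop_oil from where it was at the start of the episode above 0.03 m or angle between drop_oil's own z axis and vertical above 0.5 rad).
It also fails if it takes over 34 s, if anything falls off the work surface, if the arm or the gripper's body presses on something with over 40 N, if the wrist force passes 120 N, or if a joint passes its speed limit or range.

## Working session

There is one attempt and no reset: what is moved stays moved. The work goes in short steps, Python scripts to look and compute and a tool call to move; the robot and the scene stay as the last step left them, time stands still between calls to the robot, and variables do not carry over. Pictures are saved under pics/ and viewed, at most 10 in all, crops included, and the job is handed in when it is done.

Besides the shell and the picture viewer there is one more tool, called after "Call:" by a JSON object that holds its "op" and its "data". step_arm: Moves the arm, as the interface text tells. Its arguments: {"type":"object","properties":{"series":{"type":"array","items":{"type":"array","items":{"type":"number"}}},"squeeze":{"type":"number"}},"required":["series"]}

```bash
mkdir -p pics; python3 - <<'E'
from rig import ctrl,cams
import cv2,json
for n in("scene","side"):
    cv2.imwrite(f"pics/{n}0.png",cams.get_image(n)[:,:,::-1])
    p=cams.camera_params(n);print(n,p)
print(cams.camera_params("wrist"))
s=ctrl.get_state();print(s["tcp_pos"],s["orientation"],s["time"],s["force"])
E
```

```text
scene {'intrinsics': array([[453.55627974,   0.        , 282.1885534 ],
       [  0.        , 453.55627974, 208.61222999],
       [  0.        ,   0.        ,   1.        ]]), 'eye': array([ 0.21063044, -0.21581266,  0.78512437]), 'rotation': array([-138.59335743,    0.24294677,  -28.80868977])}
side {'intrinsics': array([[391.83882847,   0.        , 283.15793984],
       [  0.        , 391.83882847, 203.84982175],
       [  0.        ,   0.        ,   1.        ]]), 'eye': array([0.22750009, 1.10010749, 0.39871404]), 'rotation': array([-1.10704745e+02,  5.45232841e-02, -1.60940458e+02])}
{'intrinsics': array([[335.56679807,   0.        , 278.43520816],
       [  0.        , 335.56679807, 209.30057693],
       [  0.        ,   0.        ,   1.        ]]), 'hand_eye': array([[ 9.49179900e-05, -9.55558502e-01, -2.94801528e-01,
         8.08278948e-02],
       [ 9.99999983e-01,  4.50190288e-05,  1.76049537e-04,
         4.93266703e-04],
       [-1.54953954e-04, -2.94801540e-01,  9.55558490e-01,
        -1.62125185e-01],
       [ 0.00000000e+00,  0.00000000e+00,  0.00000000e+00,
         1.00000000e+00]])}
[0.2158776  0.61265759 0.22173469] [-1.79916247e+02  4.38776432e-03  1.60589625e+02] 0.1 [0.26837774 0.22757871 0.1346102 ]
```

View pics/scene0.png

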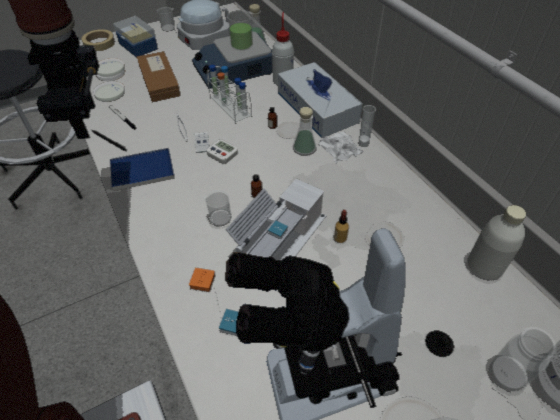

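View pics/side0.png

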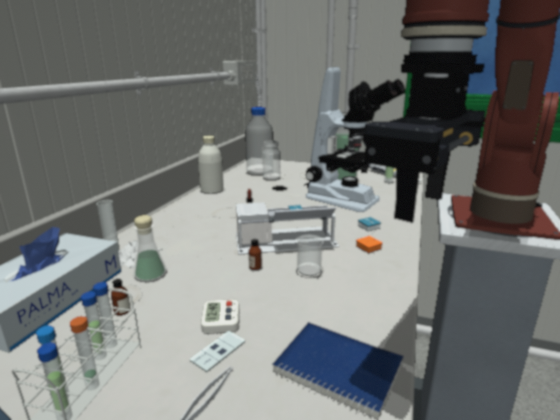

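```bash
cat > h.py <<'E'
import numpy as np,cv2
from scipy.spatial.transform import Rotation as R
from rig import ctrl,cams
def cam(n,st=None):
    p=cams.camera_params(n);K=p["intrinsics"]
    if n=="wrist":
        T=R.from_euler("xyz",st["orientation"],degrees=True).as_matrix();H=p["hand_eye"]
        return K,T@H[:3,3]+st["tcp_pos"],T@H[:3,:3]
    return K,np.array(p["eye"]),R.from_euler("xyz",p["rotation"],degrees=True).as_matrix()
def ray(c,u,v):
    K,e,M=c;d=M@np.linalg.solve(K,[u,v,1]);return e,d
def plane(c,u,v,z):
    e,d=ray(c,u,v);return e+d*(z-e[2])/d[2]
def proj(c,P):
    K,e,M=c;q=K@(M.T@(np.asarray(P)-e));return q[:2]/q[2]
E
python3 - <<'E'
from h import *
c=cam("scene");s=cam("side")
for n,u,v,z in [("box",278,229,.075),("tealtable",231,320,.013),("orange",202,279,.013),("beakerbase",219,222,0),("iod top",257,180,.061),("iod base",257,196,0),("oil base",341,240,0),("oil top",345,212,.093),("cover",305,195,.08)]:
    print(n,plane(c,u,v,z).round(3))
for n,u,v,z in [("box",294,208,.075),("beaker base",309,274,0),("iod base",255,267,0),("oilbase",249,212,0),("micro base",345,200,0)]:
    print(n,plane(s,u,v,z).round(3))
im=cv2.imread("pics/scene0.png")[160:300,180:380]
cv2.imwrite("pics/c1.png",cv2.resize(im,None,fx=4,fy=4,interpolation=cv2.INTER_CUBIC))
im=cv2.imread("pics/side0.png")[180:290,200:400]
cv2.imwrite("pics/c2.png",cv2.resize(im,None,fx=4,fy=4,interpolation=cv2.INTER_CUBIC))
E
```

```text
box [0.476 0.291 0.075]
tealtable [0.319 0.186 0.013]
orange [0.305 0.296 0.013]
beakerbase [ 0.398  0.426 -0.   ]
iod top [0.507 0.448 0.061]
iod base [0.508 0.456 0.   ]
oil base [0.609 0.251 0.   ]
oil top [0.609 0.251 0.093]
cover [0.569 0.341 0.08 ]
box [0.475 0.308 0.075]
beaker base [0.398 0.453 0.   ]
iod base [0.508 0.462 0.   ]
oilbase [0.64  0.193 0.   ]
micro base [0.41  0.014 0.   ]
```

View pics/c1.png

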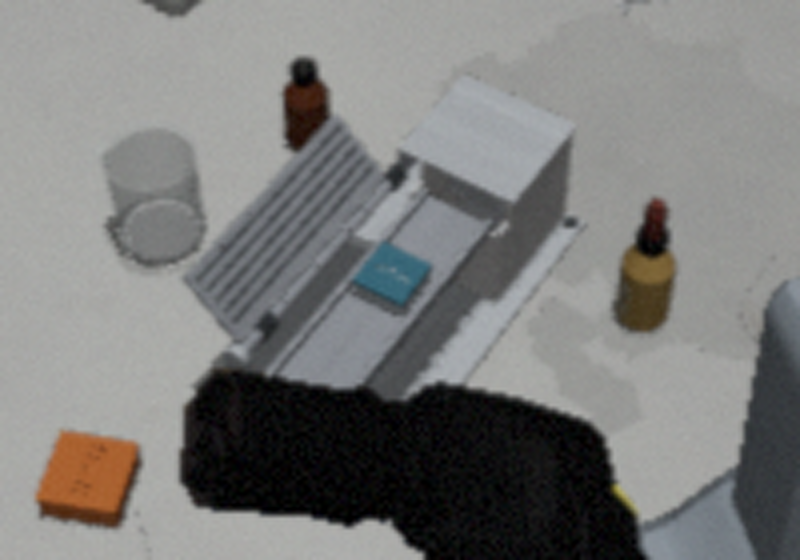

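View pics/c2.png

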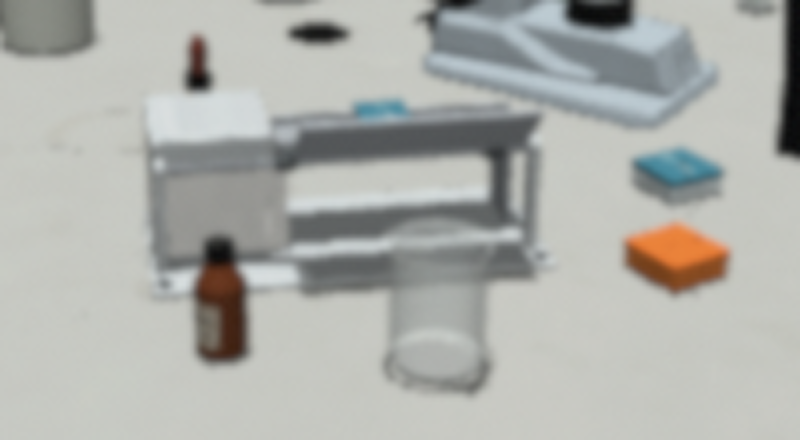

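```bash
python3 - <<'E'
from h import *
c=cam("scene");s=cam("side")
def tri(a,b):
    e1,d1=ray(c,*a);e2,d2=ray(s,*b)
    t=np.linalg.lstsq(np.c_[d1,-d2],e2-e1,rcond=None)[0];p,q=e1+t[0]*d1,e2+t[1]*d2
    return ((p+q)/2).round(3),round(np.linalg.norm(p-q),3)
print("eyep",tri((232,270),(403,88)),tri((242,324),(390,100)),tri((380,235),(333,70)))
f=lambda x,y:(180+x/4,160+y/4)
g=lambda x,y:(200+x/4,180+y/4)
for n,p in dict(BL=(465,75),BR=(575,125),FR=(515,203),FL=(400,152)).items(): print(n,plane(c,*f(*p),.080).round(4))
for n,p in dict(pedTopFar=(335,118),pedTopNear=(185,275)).items(): print(n,plane(c,*f(*p),.097).round(4))
print("cov FL side/scene", tri(f(400,152),g(268,140)),tri(f(335,118),g(275,120)),tri(f(185,275),g(540,115)))
for n,p in dict(a=(390,242),b=(431,264),c=(402,306),d=(354,281)).items(): print(n,plane(c,*f(*p),.075 if n!='x' else 0).round(4))
print("fence", [plane(c,*f(*p),.067).round(4) for p in((275,375),(425,195),(370,385),(497,222))])
E
```

```text
eyep (array([0.289, 0.079, 0.329]), np.float64(0.028)) (array([0.298, 0.032, 0.291]), np.float64(0.017)) (array([0.464, 0.016, 0.365]), np.float64(0.006))
BL [0.5769 0.3922 0.08  ]
BR [0.6095 0.3307 0.08  ]
FR [0.5527 0.2987 0.08  ]
FL [0.518 0.359 0.08 ]
pedTopFar [0.4924 0.383  0.097 ]
pedTopNear [0.38   0.3243 0.097 ]
cov FL side/scene (array([0.52 , 0.364, 0.074]), np.float64(0.001)) (array([0.5  , 0.389, 0.094]), np.float64(0.012)) (array([0.379, 0.327, 0.093]), np.float64(0.003))
a [0.4858 0.3106 0.075 ]
b [0.497  0.2879 0.075 ]
c [0.4714 0.2715 0.075 ]
d [0.4579 0.297  0.075 ]
fence [array([0.4001, 0.2697, 0.067 ]), array([0.5204, 0.336 , 0.067 ]), array([0.4376, 0.2421, 0.067 ]), array([0.5441, 0.3015, 0.067 ])]
```

Candidates are the teal box on the shelf at scene (278,229), a larger teal box on the table at (231,320), and an orange one at (202,279). By the description it's the smaller teal one. The crop shows it lying on the bin's shelf. The bin origin is about (0.538, 0.324) with yaw 29°, and the box is at bin x of about -68 mm. I'll go above the start pose.

Call:
{"op": "step_arm", "data": {"series": [[0,0,-8.07,-7.65,-5.56,1.0,49],[0,0,-8.07,-7.65,-5.56,1.0,49],[0,0,-8.07,-7.65,-5.56,1.0,49],[0,0,-8.07,-7.65,-5.56,1.0,49],[0,0,-8.07,-7.65,-5.56,1.0,49],[0,0,-8.07,-7.65,-5.56,1.0,49],[0,0,-8.07,-7.65,-5.56,1.0,49],[0,0,-8.07,-7.65,-5.56,1.0,49],[0,0,-8.07,-7.65,-5.56,1.0,49],[0,0,-8.07,-7.65,-5.56,1.0,49],[0,0,-8.07,-7.65,-5.56,1.0,49],[0,0,-8.07,-7.65,-5.56,1.0,49]]}}

```text
time: 1.1
tcp_pos: [0.4308, 0.301, 0.1823]
orientation: [180.0, -0.0, -151.1]
force: [0.2, 0.4, 0.2]
width: 0.562
finger_force: 0.0
```

```bash
python3 - <<'E'
from h import *
st=ctrl.get_state();im=cams.get_image("wrist")[:,:,::-1].copy();w=cam("wrist",st)
O=np.array([.538,.324,0]);a=np.radians(29);M=R.from_euler('z',29,degrees=True).as_matrix()
cv2.imwrite("pics/w_raw.png",im)
# overlay predicted bin features
for p in [(-142,18,67),(-6,18,67),(-142,-18,67),(-6,-18,67),(-142,74,97),(-10,74,97),(0,0,62),(0,-30,80),(0,40,80),(67,-30,80)]:
    u=proj(w,O+M@np.array(p)/1000);cv2.circle(im,tuple(int(x) for x in u),2,(0,0,255),-1)
cv2.imwrite("pics/w1.png",im)
hsv=cv2.cvtColor(cv2.imread("pics/w_raw.png"),cv2.COLOR_BGR2HSV)
m=cv2.inRange(hsv,(85,90,40),(105,255,255))
for k in cv2.findContours(m,0,2)[0]:
    if cv2.contourArea(k)>100:
        b=cv2.boxPoints(cv2.minAreaRect(k));P=np.array([plane(w,*q,.075) for q in b])
        print(cv2.contourArea(k),b.round().tolist(),((M.T@(P-O).T).T*1000).round(1)[:,:2].tolist(),(M.T@(P.mean(0)-O)*1000).round(1))
E
```

```text
970.5 [[231.0, 231.0], [264.0, 231.0], [264.0, 262.0], [231.0, 262.0]] [[-83.0, -8.9], [-83.0, 19.4], [-53.7, 19.0], [-53.8, -10.1]] [-68.4   4.9  75. ]
1939.5 [[192.0, 0.0], [236.0, -14.0], [252.0, 35.0], [209.0, 49.0]] [[-256.8, -28.5], [-265.5, 2.3], [-234.8, 12.9], [-225.3, -19.0]] [-245.6   -8.1   75. ]
```

View pics/w1.png

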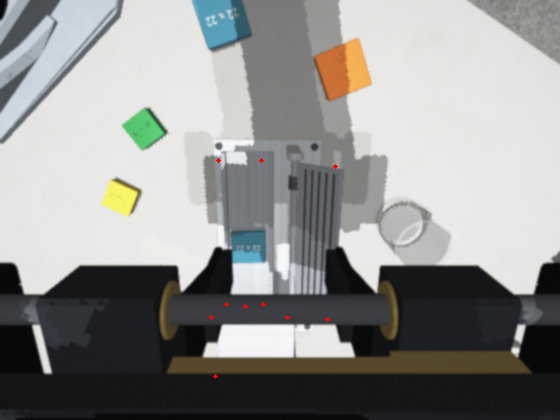

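The box spans wrist pixels (231–264, 231–262), about 5 mm further +y than my estimate, and the lane and pedal are shifted the same way. Green, yellow and orange look-alikes are off to the side. I'll shift 4 mm in +y and descend.

Call:
{"op": "step_arm", "data": {"series": [[0,0,0,0,0.1,0.6,49],[0,0,0,0,0.1,1.2,49],[0,0,0,0,0.1,1.8,49],[0,0,0,0,0.1,2.1,49],[0,0,0,0,0.1,2.3,49],[0,0,0,0,0.1,2.5,49],[0,0,0,0,0.1,2.6,49],[0,0,0,0,0.1,2.68,49],[0,0,0,0,0.1,2.68,49],[0,0,0,0,0.1,2.68,49]]}}

```text
time: 1.98
tcp_pos: [0.4293, 0.3055, 0.0762]
orientation: [180.0, 0.1, -151.0]
force: [-0.1, 0.2, 3.4]
width: 0.565
finger_force: 1.3
```

```bash
python3 - <<'E'
from h import *
a=cams.get_image("scene")[130:330,180:380,::-1];b=cams.get_image("side")[150:300,200:400,::-1];b=cv2.copyMakeBorder(b,0,50,0,0,0)
cv2.imwrite("pics/d1.png",cv2.resize(np.hstack([a,b]),(800,400),interpolation=cv2.INTER_CUBIC))
s=ctrl.get_state();print(s["tcp_pos"],s["force"],s["time"])
E
```

```text
[0.42927138 0.3054597  0.07615576] [-0.08950472 -0.18526574  3.42519632] 2.0833
```

View pics/d1.png

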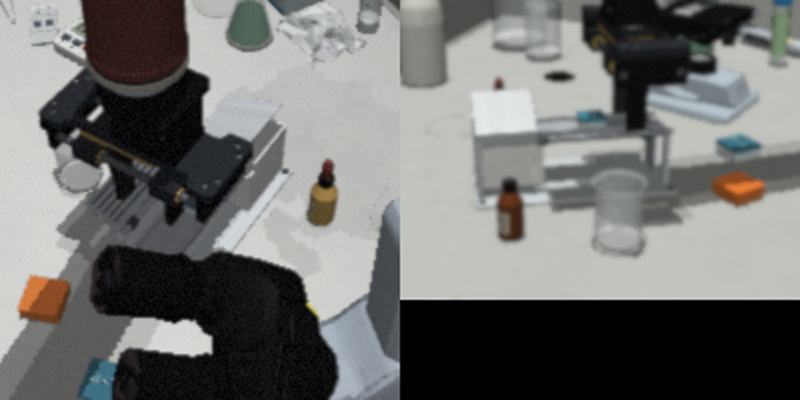

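The pedal finger is pressing (3.4 N), the flap is tilting up, and the pushing finger is in the lane behind the box. I'll go lower.

Call:
{"op": "step_arm", "data": {"series": [[0,0,0,0,0,0.1,49],[0,0,0,0,0,0.2,49],[0,0,0,0,0,0.25,49],[0,0,0,0,0,0.25,49],[0,0,0,0,0,0.25,49]]}}

```text
time: 2.5
tcp_pos: [0.4289, 0.3057, 0.0655]
orientation: [180.0, 0.0, -151.0]
force: [0.3, 4.3, 5.1]
width: 0.562
finger_force: 2.4
```

```bash
python3 - <<'E'
from h import *
a=cams.get_image("scene")[130:330,180:380,::-1];b=cams.get_image("side")[150:300,200:400,::-1];b=cv2.copyMakeBorder(b,0,50,0,0,0)
cv2.imwrite("pics/d2.png",cv2.resize(np.hstack([a,b]),(800,400),interpolation=cv2.INTER_CUBIC))
s=ctrl.get_state();print(s["tcp_pos"],s["force"],s["time"])
E
```

```text
[0.4289013  0.30544737 0.06557044] [0.03734572 3.53808793 5.21293986] 2.6
```

View pics/d2.png

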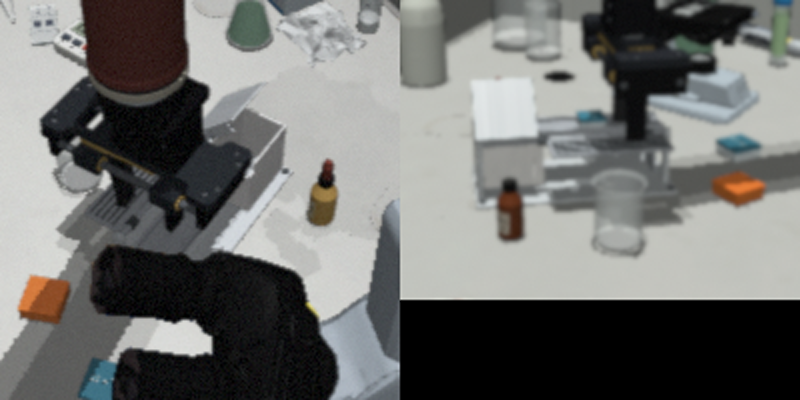

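The flap is well open (about 0.6 rad) and the box is still on the shelf. Now I'll push along bin +x, which is tool -x.

Call:
{"op": "step_arm", "data": {"series": [[0,0,0,-0.1,0,0,49],[0,0,0,-0.2,0,0,49],[0,0,0,-0.3,0,0,49],[0,0,0,-0.4,0,0,49],[0,0,0,-0.5,0,0,49],[0,0,0,-0.6,0,0,49],[0,0,0,-0.7,0,0,49],[0,0,0,-0.8,0,0,49],[0,0,0,-0.9,0,0,49],[0,0,0,-1.0,0,0,49],[0,0,0,-1.0,0,0,49]]}}

```text
time: 3.52
tcp_pos: [0.4633, 0.3231, 0.0647]
orientation: [-179.9, -0.2, -151.0]
force: [-1.3, -1.1, 5.4]
width: 0.566
finger_force: 2.7
```

```bash
python3 - <<'E'
from h import *
a=cams.get_image("scene")[130:330,180:380,::-1];b=cams.get_image("side")[150:300,200:400,::-1];b=cv2.copyMakeBorder(b,0,50,0,0,0)
cv2.imwrite("pics/d3.png",cv2.resize(np.hstack([a,b]),(800,400),interpolation=cv2.INTER_CUBIC))
s=ctrl.get_state();print(s["tcp_pos"],s["force"],s["time"])
E
```

```text
[0.46331612 0.32310816 0.06478225] [-2.37992879 -1.36762632  4.84987958] 3.6167
```

View pics/d3.png

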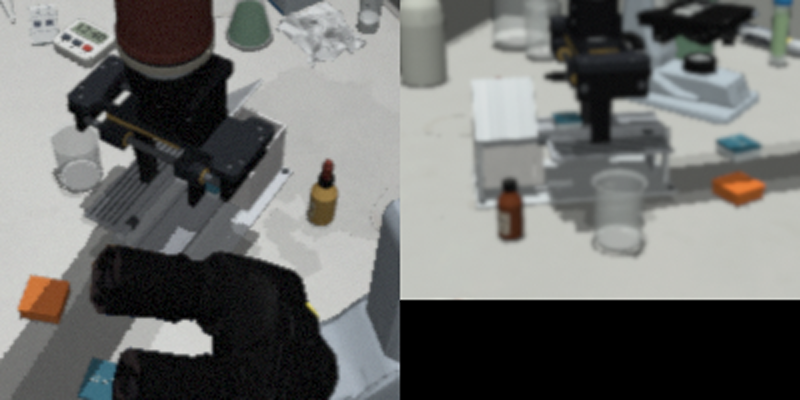

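The box is moving ahead of the finger, and both bystanders near the hand are still standing. Continuing to push to the end of the shelf.

Call:
{"op": "step_arm", "data": {"series": [[0,0,0,-0.12,0,0,49],[0,0,0,-0.24,0,0,49],[0,0,0,-0.36,0,0,49],[0,0,0,-0.48,0,0,49],[0,0,0,-0.6,0,0,49],[0,0,0,-0.7,0,0,49],[0,0,0,-0.8,0,0,49],[0,0,0,-0.9,0,0,49],[0,0,0,-1.0,0,0,49],[0,0,0,-1.08,0,0,49],[0,0,0,-1.15,0,0,49],[0,0,0,-1.15,0,0,49]]}}

```text
time: 4.62
tcp_pos: [0.5034, 0.3454, 0.0646]
orientation: [-179.9, -0.2, -151.0]
force: [-1.7, -1.1, 4.8]
width: 0.565
finger_force: 2.7
```

```bash
python3 - <<'E'
from h import *
a=cams.get_image("scene")[130:330,180:380,::-1];b=cams.get_image("side")[150:300,200:400,::-1];b=cv2.copyMakeBorder(b,0,50,0,0,0)
cv2.imwrite("pics/d4.png",cv2.resize(np.hstack([a,b]),(800,400),interpolation=cv2.INTER_CUBIC))
s=ctrl.get_state();print(s["tcp_pos"],s["force"],s["time"])
E
```

```text
[0.50342355 0.34532094 0.06470736] [-1.44421089 -1.41691365  4.84693696] 4.7167
```

View pics/d4.png

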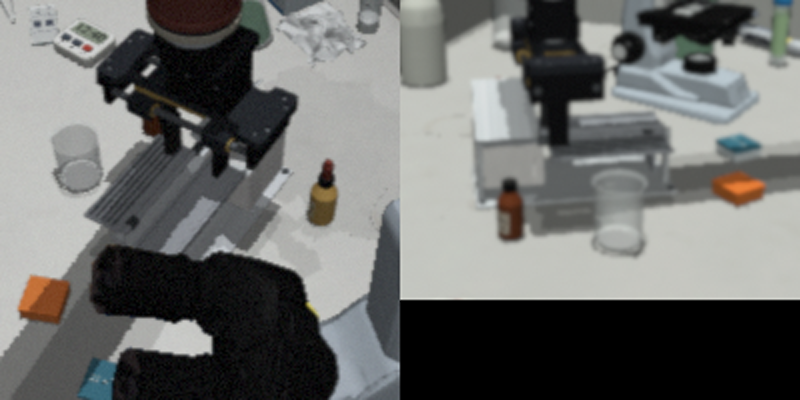

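Finger front is about 10 mm short of the mouth, so the box centre should be past the shelf's end. I'll push the last 3 mm and look for teal numerically.

Call:
{"op": "step_arm", "data": {"series": [[0,0,0,-0.04,0,0,49],[0,0,0,-0.07,0,0,49],[0,0,0,-0.07,0,0,49],[0,0,0,-0.07,0,0,49]]}}

```text
time: 5.05
tcp_pos: [0.5056, 0.3465, 0.0646]
orientation: [-179.9, -0.2, -151.0]
force: [-1.0, -1.3, 5.9]
width: 0.565
finger_force: 2.7
```

```bash
python3 - <<'E'
from h import *
for n in("wrist","scene","side"):
    st=ctrl.get_state();w=cam(n,st);im=cams.get_image(n)[:,:,::-1];cv2.imwrite(f"pics/t_{n}.png",im)
    m=cv2.inRange(cv2.cvtColor(im.copy(),cv2.COLOR_BGR2HSV),(85,90,20),(105,255,255))
    for k in cv2.findContours(m,0,2)[0]:
        if cv2.contourArea(k)>8: print(n,cv2.contourArea(k),cv2.boundingRect(k))
    M=R.from_euler('z',29,degrees=True).as_matrix();O=np.array([.538,.324,0])
    print(n,"box if shelf",proj(w,O+M@[.007,.004,.075]).round(),"if floor",proj(w,O+M@[.03,.004,.017]).round())
print(st["tcp_pos"],st["force"],st["time"])
E
```

```text
wrist box if shelf [218. 315.] if floor [234. 295.]
scene 280.0 (219, 310, 20, 23)
scene box if shelf [296. 204.] if floor [301. 215.]
side 397.5 (10, 298, 70, 52)
side 13.5 (104, 270, 16, 11)
side 70.0 (360, 218, 19, 8)
side 32.0 (387, 147, 9, 6)
side 465.0 (536, 0, 24, 28)
side 405.0 (448, 0, 34, 94)
side box if shelf [263. 208.] if floor [254. 232.]
[0.50555853 0.34653038 0.06466022] [-4.16768044 -0.70119829  5.7781386 ] 5.15
```

Call:
{"op": "step_arm", "data": {"series": [[0,0,0,0.2,0,0,49],[0,0,0,0.4,0,0,49],[0,0,0,0.6,0,0,49],[0,0,0,0.8,0,0,49],[0,0,0,1.0,0,0,49],[0,0,0,1.2,0,0,49],[0,0,0,1.4,0,0,49],[0,0,0,1.6,0,0,49],[0,0,0,1.6,0,0,49]]}}

```text
time: 5.95
tcp_pos: [0.4487, 0.3161, 0.0652]
orientation: [-180.0, -0.1, -151.0]
force: [-1.4, -1.4, 4.7]
width: 0.564
finger_force: 2.5
```

```bash
python3 - <<'E'
from h import *
for n in("wrist","scene","side"):
    st=ctrl.get_state();w=cam(n,st);im=cams.get_image(n)[:,:,::-1].copy();cv2.imwrite(f"pics/u_{n}.png",im)
    m=cv2.inRange(cv2.cvtColor(im,cv2.COLOR_BGR2HSV),(85,90,20),(105,255,255))
    for k in cv2.findContours(m,0,2)[0]:
        if cv2.contourArea(k)>4: print(n,cv2.contourArea(k),cv2.boundingRect(k))
print(st["tcp_pos"],st["force"],st["time"])
a=cv2.imread("pics/u_scene.png")[160:260,240:360];b=cv2.imread("pics/u_wrist.png")[140:340,160:360]
cv2.imwrite("pics/e.png",np.hstack([cv2.resize(a,(440,366),interpolation=2),cv2.resize(b,(360,366))]))
E
```

```text
scene 284.5 (219, 309, 20, 24)
side 400.0 (10, 298, 70, 52)
side 15.5 (104, 270, 16, 11)
side 71.0 (360, 218, 19, 8)
side 32.0 (387, 147, 9, 6)
side 6.5 (470, 38, 10, 14)
side 229.5 (544, 0, 16, 29)
side 678.0 (448, 0, 39, 94)
[0.44864998 0.31613663 0.06483041] [-2.44980376 -1.44654609  5.29898413] 6.05
```

View pics/e.png

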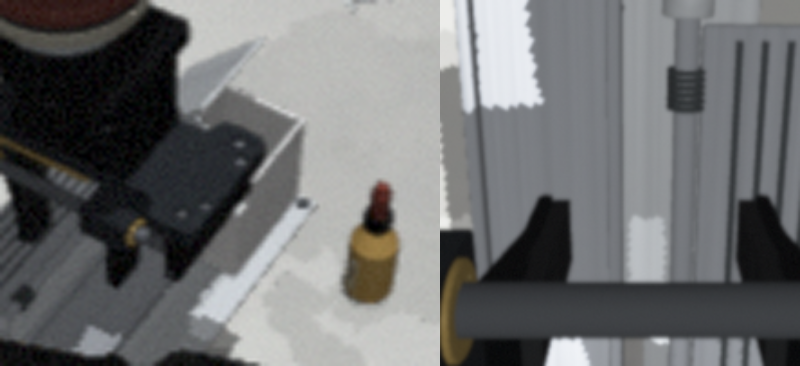

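No teal is visible on the shelf, but the hand hides the mouth. I'll slide further back along the pedal, still holding it, and check the mouth region.

Call:
{"op": "step_arm", "data": {"series": [[0,0,0,0.2,0,0,49],[0,0,0,0.4,0,0,49],[0,0,0,0.6,0,0,49],[0,0,0,0.8,0,0,49],[0,0,0,1.0,0,0,49],[0,0,0,1.2,0,0,49],[0,0,0,1.2,0,0,49]]}}

```text
time: 6.68
tcp_pos: [0.4066, 0.2928, 0.0652]
orientation: [180.0, -0.1, -151.0]
force: [-2.1, -0.3, 5.3]
width: 0.562
finger_force: 2.5
```

```bash
python3 - <<'E'
from h import *
M=R.from_euler('z',29,degrees=True).as_matrix();O=np.array([.536,.326,0])
for n in("scene","side","wrist"):
    st=ctrl.get_state();w=cam(n,st);im=cams.get_image(n)[:,:,::-1].copy();cv2.imwrite(f"pics/v_{n}.png",im)
    hs=cv2.cvtColor(im,cv2.COLOR_BGR2HSV)
    m=cv2.inRange(hs,(80,60,15),(110,255,255))
    for k in cv2.findContours(m,0,2)[0]:
        if cv2.contourArea(k)>2: print(n,cv2.contourArea(k),cv2.boundingRect(k))
    for p in[(-60,0,75),(-30,0,62),(0,0,75),(10,0,75),(20,0,75),(10,-10,75),(20,-10,75),(40,0,40),(30,0,17)]:
        u=proj(w,O+M@np.array(p)/1000).astype(int)
        if 0<=u[0]<560 and 0<=u[1]<420: print(n,p,u,im[u[1],u[0]],hs[u[1],u[0]])
print(st["tcp_pos"],st["force"],st["time"])
E
```

```text
scene 22.5 (299, 363, 16, 5)
scene 301.0 (219, 309, 20, 24)
scene 3.0 (210, 217, 8, 6)
scene 1478.0 (110, 149, 64, 38)
scene 10.0 (312, 127, 10, 10)
scene 23.5 (279, 93, 20, 20)
scene 3.0 (51, 71, 6, 6)
scene (-60, 0, 75) [279 225] [51 46 43] [109  40  51]
scene (-30, 0, 62) [287 219] [50 46 42] [105  41  50]
scene (0, 0, 75) [295 206] [97 99 98] [45  5 99]
scene (10, 0, 75) [297 203] [99 98 99] [150   3  99]
scene (20, 0, 75) [299 200] [100 100  99] [ 90   3 100]
scene (10, -10, 75) [301 205] [110 105 105] [120  12 110]
scene (20, -10, 75) [304 202] [106 107 108] [ 15   5 108]
scene (40, 0, 40) [304 205] [108 108 109] [  0   2 109]
scene (30, 0, 17) [301 215] [192 187 181] [104  15 192]
side 40.0 (0, 410, 9, 10)
side 5812.5 (274, 324, 128, 88)
side 1202.5 (9, 269, 112, 94)
side 96.0 (359, 218, 20, 9)
side 42.5 (387, 147, 10, 6)
side 3.0 (366, 142, 3, 3)
side 87.5 (251, 107, 15, 9)
side 599.0 (548, 0, 12, 94)
side 3247.5 (447, 0, 47, 95)
side (-60, 0, 75) [292 205] [186 192 190] [ 40   8 192]
side (-30, 0, 62) [279 212] [184 179 174] [105  14 184]
side (0, 0, 75) [266 207] [209 209 203] [ 90   7 209]
side (10, 0, 75) [261 207] [217 217 210] [ 90   8 217]
side (20, 0, 75) [257 208] [219 219 213] [ 90   7 219]
side (10, -10, 75) [261 206] [217 216 210] [ 94   8 217]
side (20, -10, 75) [257 206] [219 219 213] [ 90   7 219]
side (40, 0, 40) [249 222] [110 110 108] [ 90   5 110]
side (30, 0, 17) [253 231] [143 146 146] [ 30   5 146]
wrist 3808.5 (140, 0, 90, 63)
wrist (-60, 0, 75) [218 383] [25 23 21] [105  41  25]
wrist (-30, 0, 62) [224 405] [24 22 21] [110  32  24]
wrist (30, 0, 17) [236 416] [11  9  9] [120  46  11]
[0.40661934 0.29280489 0.0648979 ] [-3.34274853 -1.65017638  5.06132349] 6.7833
```

At the mouth and along the shelf only grey shows (scene (297,203), side (261–292, 206)), so the box is in the hopper. Releasing the pedal now.

Call:
{"op": "step_arm", "data": {"series": [[0,0,0,0,0,-0.2,49],[0,0,0,0,0,-0.4,49],[0,0,0,0,0,-0.6,49],[0,0,0,0,0,-0.9,49],[0,0,0,0,0,-1.3,49],[0,0,0,0,0,-1.8,49],[0,0,0,0,0,-2.4,49],[0,0,0,0,0,-3.0,49],[0,0,0,0,0,-3.0,49],[0,0,0,0,0,-3.0,49],[0,0,0,0,0,-3.0,49]]}}

```text
time: 7.75
tcp_pos: [0.4081, 0.2936, 0.1852]
orientation: [180.0, -0.0, -151.0]
force: [0.2, -0.7, -0.6]
width: 0.563
finger_force: 0.0
```

```bash
python3 - <<'E'
from h import *
st=ctrl.get_state();w=cam("wrist",st)
ims={n:cams.get_image(n)[:,:,::-1].copy() for n in("scene","side","wrist")}
for n,im in ims.items():
    m=cv2.inRange(cv2.cvtColor(im,cv2.COLOR_BGR2HSV),(85,80,20),(105,255,255))
    print(n,[cv2.boundingRect(k) for k in cv2.findContours(m,0,2)[0] if cv2.contourArea(k)>20])
a=cv2.imread("pics/side0.png");d=cv2.absdiff(a,ims["side"]).max(2)
print("bin cover/iodine/beaker change side",d[200:252,235:272].mean(),d[240:272,246:264].mean(),d[236:278,296:324].mean())
a=cv2.imread("pics/scene0.png");d=cv2.absdiff(a,ims["scene"]).max(2)
print("scene cover, oil",d[182:208,283:322].mean(),d[210:244,332:352].mean())
print(st["tcp_pos"],st["force"],st["time"])
E
```

```text
scene [(219, 309, 20, 24), (261, 54, 10, 20)]
side [(0, 411, 9, 9), (10, 298, 70, 52), (104, 270, 16, 11), (360, 218, 19, 8), (387, 147, 9, 6), (448, 0, 54, 95)]
wrist [(191, 17, 56, 60)]
bin cover/iodine/beaker change side 7.374220374220374 5.390625 16.51530612244898
scene cover, oil 40.27021696252466 20.754411764705882
[0.40811629 0.29362166 0.18517436] [ 0.16911244 -0.65631171 -0.6174747 ] 7.75
```

```bash
python3 -c "
from rig import ctrl;print(ctrl.sign_off())"
```

```text
the job is handed in; nothing more can be done
None
```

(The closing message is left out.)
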